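# Click the torch into its sprung bench cradle

### The arm

A 7-joint arm with a two-finger parallel gripper is mounted at the origin on the work surface. World frame = base frame: x ahead of the robot, y to its left, z up, the work surface at z = 0. Lengths are in m, angles in rad, forces in N, time in s.
With the tool pointing down it reaches from about 0.4 to 0.85 m from the base axis. Payload 4.5 kg.
Tool frame: the origin (TCP) lies at the centre of the arm's flange, where the gripper is bolted on; the fingertips stand nose_length ahead of it and the grasp point (between the pads) lies 147 mm ahead of it (nose_length is the distance from the TCP to the fingertips, in m); z points along the fingers, y is the line along which they close (so a half turn about z gives the same grasp; the last joint's range is limited). The gripper opens to 88 mm and grips with 3 to 60 N. Pads are 18 mm wide; open, the fingers measure 123 mm over their backs; the gripper's body (75 mm by 187 mm) begins 45 mm behind the grasp point.
Start: joints at [1.353, 0.689, -0.195, 1.565, 0.157, 0.902, -0.215], TCP at [0.156, -0.605, 0.405] pointing down, gripper open.
Joint ranges: [-3.01, 3.01], [-0.46, 2.08], [-1.47, 1.51], [0.13, 2.56], [-1, 4.14], [0.04, 2.09], [-2.66, 2.66]. Speed limits (rad/s): [2.57, 2.57, 3.14, 3.14, 3.14, 3.14, 3.14].

### API

Orientations are given as a unit quaternion [x, y, z, w].
In Python, from plant import * gives the robot as it stands.
- The arm moves only by the tool play_rows, never from a script. Its argument "rows" is a list that holds one entry, the list of rows, each a list of 6 numbers: the shift along the tool's x, y, z normalised to -1 to 1, where 1 is 0.5 m, then the turn, a rotation vector about the tool's x, y, z normalised to -1 to 1, where 1 is 0.5 rad. A call has 1 to 20 rows; each row is the pose to reach, as a shift and turn from the pose commanded when the call began, along the tool's axes at that moment; what a row does not reach only later rows make up. A row lasts 1/12 s, in which the tool goes at most 41.7 mm and 7.16 degrees, less where a joint would pass 70% of its speed; a pose out of reach is approached as far as the arm can. A call with a number of a shift or a turn outside -1 to 1 is refused whole. A call with a gripper value outside its range is refused whole. "claw" is the closure, from 0 (fully open) to 1 (shut), set as the call begins (left out, the last holds). The fingers move at their own pace and stop on an object; "squeeze" is the grip in N (left out, the last holds). Time passes only in rows, so rows that repeat a pose let the fingers close. It gives the time, the measured TCP pose, the force, the opening and the grip force at its end, in the units of the state.
- get_state(): the state, without advancing time (a new reading comes with each control period).
- snapshot(name): name is "side" or "top" or "wrist"; returns a dict with "pixels" (384x512x3 uint8, blue, green, red), "camera_matrix" (3x3 intrinsics, pixels), "world_to_cam" (4x4, takes a point from world to camera coordinates); the wrist camera has in their place "mount" (4x4, takes a point from camera to tool coordinates, whose origin is the TCP and whose axes are the flange's). Camera axes: x right, y down, z forward; pixel columns grow to the right and rows downward; lengths in m; the calibration is good to about 2 mm. A picture is of the moment at which its call begins: read the wrist's pose just before it. There is no depth.
- finish_job(): hands the job in; it is judged then, once.
The state is a dict: "clock": time; "q": joint angles; "qd": joint speeds; "joint_torque": joint torques, N m; "tool_pos": TCP position; "eef_rot": TCP orientation; "contact_force": force on the tool from outside, world axes, zero at the start; "moment": the same for the moment, N m; "opening": opening from 0.0 (shut) to 1.0 (fully open); "finger_force": force on a finger pad.
Only numpy, scipy, OpenCV 4.12 (cv2) and the standard library are available. Lean on these libraries where they do the work, as an engineer would, in place of code of your own. Each camera call takes 0.05 s, during which the arm holds its last target. There are 200 camera calls.

### The job

Put the torch away in the wooden cradle on the bench: lay it down behind the mouth, head first, then slide the head in past the sprung steel pawl until the pawl snaps in behind the head and holds it, and let go. The end stop is close behind the click and its bracket has been reset by hand, so push gently and feel for the click rather than ramming it in, and leave the other things on the bench alone.

Things in the scene. Friction and masses are not known exactly. Their poses are not given: they have to be found in the camera images.
- torch: Torch, 200 mm long, 0.25 kg, lying along its own x, lens to +x. Octagonal head 44 mm across flats, 40 mm long; round barrel 30 mm thick (x -86 to 60 mm), leaving a square 7 mm shoulder behind the head; octagonal tail cap 44 mm across flats, 14 mm long. Origin: centre of its underside, 22 mm below the centre line; if it rolls onto another flat the origin turns with it, so use its two points.
- torch_nose (a point): Centre of the torch's lens face, on the centre line, at the very front of the head.
- torch_grip (a point): Point on the torch's centre line on the bare barrel, 158 mm behind the lens face and 28 mm ahead of the tail cap: a hand placed here stays outside the cradle's mouth when the torch is home.
- cradle: Wooden cradle fixed to the bench. Origin: underside of the base board, on the channel's centre line at its mouth; +x points inwards (the way the torch goes in), z up. Base board 10 mm thick, x -210 to 145, y -42 to 46 mm: the part before the mouth carries the barrel. A torch lying in it has its centre line 32 mm above this origin, at y 0. The cradle must never take over 35 N from the torch.
- mouth (a point): Channel mouth, on top of the base board. Channel 48 mm wide (head 44). Wooden wall on the cradle's -y side, x 0 to 135 mm, top 45 mm above the bench; 10 mm stub wall on the +y side; flared lead-ins reach 11 mm before the mouth and spread to y +-36 mm. Keep hands before the lead-ins.
- slot (a point): Middle of the slot beside the channel (x 70, y 40 mm in the cradle, on the board) where a steel L bracket is clamped. The bracket carries pawl, rigid end stop and a hood 59 to 63 mm up over the far end. Its setting is NOT measured: the stop is 94 to 128 mm inside the mouth. The pawl clicks in behind the head 3 to 5 mm before the lens face would meet the stop, so 90 to 125 mm in.
- pawl (a joint): Sprung steel finger on the +y side, 38 mm long, 16 mm tall, at centre-line height, hinged at its mouth end, slanting inwards. Rad, grows as it is pushed aside: 0 free; 0.31 to 0.45 while the head slides past; falls to 0.12 to 0.26 once snapped in behind the head. The lens edge meets it 22 mm or more inside the mouth. Passing takes about 2 to 8 N, dropping at the click; at the stop the force climbs at once.
- pot: Grey plastic flower pot, 100 mm across the rim, 90 mm tall, loose. Leave alone. Origin: centre of its underside.
- tin: Closed round tin with paper band, 66 mm across, 90 mm tall, loose. Leave alone. Origin: centre of its underside.
- clay_pot: Small terracotta pot, 72 mm across the rim, 65 mm tall, loose, beyond the cradle. Leave alone. Origin: centre of its underside.
- wrench: Steel wrench lying on the bench on the robot's left, loose. Leave alone. Origin: centre of its underside; it lies along its own x.
Mind the look-alikes: they are no part of the job. There is more than one size of the torch; the job needs the largest.

How it is judged:
On the way, in this order (a step that is already met when the one before it is completed fails the run):
1. the torch's head lies in the cradle's mouth, in line and down on the board, before it has passed the pawl (x of torch_nose in the frame of cradle between 0 and 0.075 m and y of torch_nose in the frame of cradle between -0.008 and 0.008 m and z of torch_nose in the frame of cradle below 0.042 m and value of joint pawl below 0.3 rad), for 0.05 s.
2. the head slides along the pawl and holds it pushed aside (value of joint pawl above 0.3 rad and x of torch_nose in the frame of cradle above 0.025 m and z of torch_nose in the frame of cradle below 0.045 m), for 0.05 s.
At the end, for the whole second after the job is handed in: The torch is at rest, down in the cradle (centre line at most 40 mm up at the lens, 42 mm at the grip), lens face over 85 mm inside the mouth and within 8 mm of the centre line, with the pawl sprung in behind the head (joint 0.07 to 0.29 rad) (x of torch_nose in the frame of cradle above 0.085 m and value of joint pawl between 0.07 and 0.29 rad and y of torch_nose in the frame of cradle between -0.008 and 0.008 m and z of torch_nose in the frame of cradle below 0.04 m and z of torch_grip in the frame of cradle below 0.042 m and linear speed of torch below 0.01 m/s); the robot touches nothing.
It fails at once if the torch presses on the cradle with more than 35 N (contact force between torch and cradle above 35 N).
It fails at once if the robot itself presses on the cradle or its pawl with more than 15 N (contact force between any of the fingers, the arm and cradle above 15 N).
It fails at once if the grey pot, the tin, the clay pot or the wrench is moved by more than 30 mm (distance of any of pot, tin, clay_pot, wrench from where it was at the start of the episode above 0.03 m).
It also fails if it takes over 64 s, if anything falls off the work surface, if the arm or the gripper's body presses on something with over 40 N, if the wrist force passes 120 N, or if a joint passes its speed limit or range.

## Working session

There is one attempt and no reset: what is moved stays moved. The work goes in short steps, Python scripts to look and compute and a tool call to move; the robot and the scene stay as the last step left them, time stands still between calls to the robot, and variables do not carry over. Pictures are saved under pics/ and viewed, at most 10 in all, crops included, and the job is handed in when it is done.

Besides the shell and the picture viewer there is one more tool, called after "Request:" as name([rows], argument=value, ...), one row to a line, values as JSON. play_rows: Moves the arm, as the interface text tells. Its arguments: {"type":"object","properties":{"rows":{"type":"array"},"claw":{"type":"number"},"squeeze":{"type":"number"}},"required":["rows"]}

```bash
mkdir -p pics; ls; cat > h.py <<'E'
from plant import *
import numpy as np, cv2
from scipy.spatial.transform import Rotation as R
def cam(name):
    s=get_state(); d=snapshot(name); K=np.array(d["camera_matrix"])
    if name=="wrist":
        T=np.eye(4);T[:3,:3]=R.from_quat(s["eef_rot"]).as_matrix();T[:3,3]=s["tool_pos"]
        W=T@np.array(d["mount"])
    else: W=np.linalg.inv(np.array(d["world_to_cam"]))
    return np.array(d["pixels"]),K,W
def ray(K,W,p):
    v=W[:3,:3]@np.linalg.inv(K)@np.array([p[0],p[1],1.]); return W[:3,3],v/np.linalg.norm(v)
def plane(K,W,p,z):
    o,v=ray(K,W,p); return o+v*(z-o[2])/v[2]
def proj(K,W,P):
    c=np.linalg.inv(W)@np.append(P,1); u=K@c[:3]; return u[:2]/u[2]
def tri(rs):
    A=sum(np.eye(3)-np.outer(v,v) for o,v in rs); b=sum((np.eye(3)-np.outer(v,v))@o for o,v in rs)
    X=np.linalg.solve(A,b); return X,[np.linalg.norm((np.eye(3)-np.outer(v,v))@(X-o)) for o,v in rs]
E
python3 - <<'E'
from h import *
s=get_state();print({k:np.round(v,3) for k,v in s.items()})
a=cam("side");b=cam("top")
for n,c in(("side",a),("top",b)):
    print(n,np.round(c[2],3).tolist(),c[1].tolist()); cv2.imwrite(f"pics/{n}0.png",c[0])
E
```

```text
pics
{'clock': np.float64(0.0), 'q': array([ 1.353,  0.69 , -0.195,  1.566,  0.157,  0.902, -0.215]), 'qd': array([-0.   , -0.   ,  0.001,  0.   , -0.   ,  0.001,  0.001]), 'joint_torque': array([-0.0000e+00, -5.2755e+01, -1.2670e+00, -1.5343e+01, -5.3000e-02,
        7.0000e-03,  0.0000e+00]), 'tool_pos': array([ 0.156, -0.605,  0.404]), 'eef_rot': array([ 0.992,  0.126, -0.   , -0.001]), 'contact_force': array([-0.   , -0.934,  0.186]), 'moment': array([ 0.009,  0.022, -0.002]), 'finger_force': np.float64(0.0), 'opening': np.float64(1.004)}
side [[0.999, -0.039, 0.028, 0.505], [-0.045, -0.512, 0.858, -1.028], [-0.019, -0.858, -0.513, 0.666], [0.0, 0.0, 0.0, 1.0]] [[437.8706697173339, 0.0, 257.9392734356338], [0.0, 437.8706697173339, 187.20526256412867], [0.0, 0.0, 1.0]]
top [[-0.018, -0.998, 0.057, 0.503], [-1.0, 0.017, -0.016, -0.036], [0.015, -0.058, -0.998, 1.118], [0.0, 0.0, 0.0, 1.0]] [[471.41778226656646, 0.0, 256.55546693373907], [0.0, 471.41778226656646, 188.17910354917746], [0.0, 0.0, 1.0]]
```

View pics/top0.png

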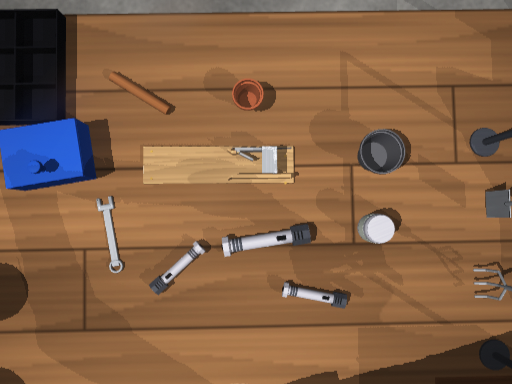

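View pics/side0.png

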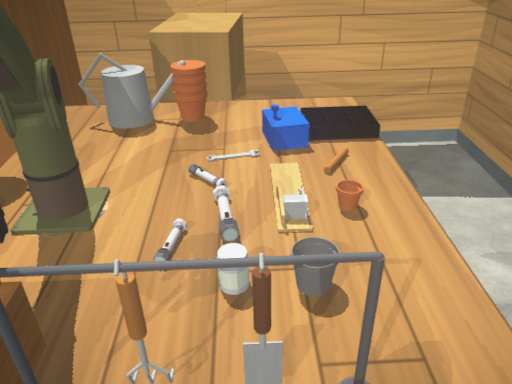

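The top view (image up = world +x, right = -y) shows the cradle at (143..295, 145..185), with its mouth near u≈230 and facing left. There are three torches: A (222,246)-(313,232), B (155,287)-(203,246) and C (283,290)-(348,299). A is about 92 px long, around 200 mm, so it fits "the largest". I'll confirm this in a crop.

```bash
python3 - <<'E'
from h import *
i=cv2.imread("pics/top0.png")[135:310,135:355]
cv2.imwrite("pics/crop.png",cv2.resize(i,None,fx=3.4,fy=3.4,interpolation=cv2.INTER_CUBIC))
a,b=cam("top"),cam("side")
K,W=b[1:][0:2][0:2] if 0 else (b[1],b[2])
K,W=a[1],a[2]
for n,p,z in(("A tail",(222,246),.022),("A nose",(313,232),.022),("B",(155,287),.015),("B2",(203,246),.015),("C",(283,290),.015),("C2",(348,299),.015),("cr",(143,146),.01),("cr",(143,185),.01),("cr",(295,183),.01),("cr",(295,145),.01)):
    print(n,plane(K,W,p,z).round(3))
E
```

```text
A tail [0.433 0.029 0.022]
A nose [ 0.462 -0.183  0.022]
B [0.342 0.185 0.015]
B2 [0.434 0.073 0.015]
C [ 0.329 -0.111  0.015]
C2 [ 0.305 -0.261  0.015]
cr [0.671 0.212 0.01 ]
cr [0.579 0.213 0.01 ]
cr [ 0.577 -0.145  0.01 ]
cr [ 0.667 -0.147  0.01 ]
```

View pics/crop.png

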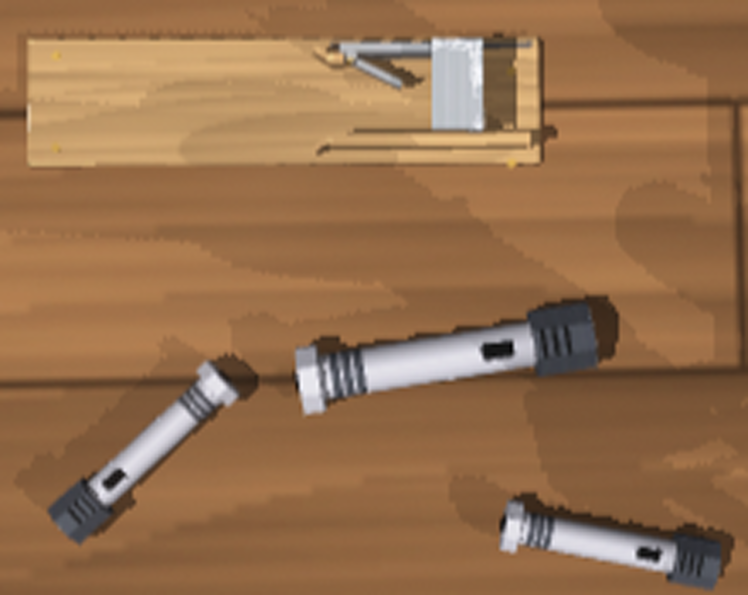

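Torch A (crop 297..600, y≈300..410) is clearly the largest at ~0.21 m. Its dark head points right (-y), which is already the insertion direction. B and C are about 0.145 m. Next I check the tool rack for the way over and the fingertip length.

```bash
python3 - <<'E'
from h import *
import plant
print([n for n in dir(plant) if n[0]!='_'], getattr(plant,'nose_length',None))
a,b,c=cam("top"),cam("side"),cam("wrist")
print(plane(a[1],a[2],(485,142),0),plane(a[1],a[2],(494,355),0))
for p in((10,270),(375,258)):
    o,v=ray(b[1],b[2],p)
    for y in(-.5,-.6): print(p,y,(o+v*(y-o[1])/v[1]).round(3))
s=get_state();T=R.from_quat(s["eef_rot"]).as_matrix();print(T.round(3));print(c[1],(np.linalg.inv(np.r_[np.c_[T,s["tool_pos"]],[[0,0,0,1]]])@c[2]).round(3))
E
```

```text
['Unreachable', 'finish_job', 'get_state', 'nose_length', 'snapshot'] 0.166
[ 0.6689294  -0.60563335  0.        ] [ 0.16565598 -0.60368113  0.        ]
(10, 270) -0.5 [ 0.139 -0.5    0.22 ]
(10, 270) -0.6 [ 0.209 -0.6    0.304]
(375, 258) -0.5 [ 0.705 -0.5    0.211]
(375, 258) -0.6 [ 0.667 -0.6    0.297]
[[ 0.968  0.249 -0.   ]
 [ 0.249 -0.968  0.   ]
 [-0.    -0.    -1.   ]]
[[264.85738163   0.         255.20085993]
 [  0.         264.85738163 194.50398295]
 [  0.           0.           1.        ]] [[ 0.001 -0.949 -0.315  0.081]
 [ 1.     0.001 -0.001  0.   ]
 [ 0.001 -0.315  0.949  0.02 ]
 [ 0.     0.     0.     1.   ]]
```

The rail (z≈0.30, y≈-0.605) runs right between my open fingers (tips at z 0.239). So I lift straight up first.

Request:
play_rows([
  [[0,0,-0.04,0,0,0],[0,0,-0.09,0,0,0],[0,0,-0.15,0,0,0],[0,0,-0.21,0,0,0],[0,0,-0.27,0,0,0],[0,0,-0.27,0,0,0]],
], claw=0, squeeze=25)

```text
clock: 0.85
tool_pos: [0.1562, -0.6062, 0.5463]
eef_rot: [0.992, 0.125, 0.001, 0.006]
contact_force: [-0.6, -0.4, 1.1]
opening: 0.997
finger_force: 0.0
```

Request:
play_rows([
  [[0.03,-0.03,0,0,0,-0.03],[0.08,-0.075,0,0,0,-0.08],[0.13,-0.12,0,0,0,-0.13],[0.18,-0.17,0,0,0,-0.18],[0.235,-0.22,0,0,0,-0.23],[0.29,-0.27,0,0,0,-0.29],[0.345,-0.32,0,0,0,-0.34],[0.4,-0.375,0,0,0,-0.4],[0.455,-0.425,0,0,0,-0.45],[0.51,-0.48,0,0,0,-0.51],[0.565,-0.53,0,0,0,-0.56],[0.62,-0.58,0,0,0,-0.62],[0.675,-0.635,0,0,0,-0.68],[0.73,-0.685,0,0,0,-0.74],[0.785,-0.74,0,0,0,-0.8],[0.84,-0.79,0,0,0,-0.86],[0.89,-0.84,0,0,0,-0.92],[0.94,-0.885,0,0,0,-0.97],[0.975,-0.915,0,0,0,-1],[0.99,-0.93,0,0,0,-1]],
])

```text
clock: 2.52
tool_pos: [0.5205, -0.0282, 0.5394]
eef_rot: [0.929, 0.37, 0.001, -0.001]
contact_force: [0.1, 0.1, -0.2]
opening: 1.001
finger_force: 0.0
```

Request:
play_rows([
  [[0,0,0.03,0,0,-0.15],[0,0,0.07,0,0,-0.35],[0,0,0.11,0,0,-0.55],[0,0,0.15,0,0,-0.75],[0,0,0.18,0,0,-0.9],[0,0,0.2,0,0,-1],[0,0,0.2,0,0,-1]],
])

```text
clock: 3.1
tool_pos: [0.5181, -0.0331, 0.4374]
eef_rot: [0.811, 0.586, -0.002, -0.001]
contact_force: [-0.0, -1.0, -0.2]
opening: 1.0
finger_force: 0.0
```

Request:
play_rows([
  [[0,0,0,0,0,-0.15],[0,0,0,0,0,-0.35],[0,0,0,0,0,-0.55],[0,0,0,0,0,-0.7],[0,0,0,0,0,-0.8],[0,0,0,0,0,-0.8],[0,0,0,0,0,-0.8]],
])

```text
clock: 3.68
tool_pos: [0.5192, -0.0323, 0.4402]
eef_rot: [0.679, 0.734, 0.0, 0.0]
contact_force: [-0.0, -0.1, -0.7]
opening: 0.998
finger_force: 0.0
```

```bash
python3 - <<'E'
from h import *
s=get_state();print(s["tool_pos"],R.from_quat(s["eef_rot"]).as_matrix().round(3).tolist(),s["q"].round(2),s["clock"])
i,K,W=cam("wrist");np.savez("w1",i=i,K=K,W=W);cv2.imwrite("pics/w1.png",cv2.resize(i,(800,600)))
E
```

```text
[ 0.51921749 -0.03225263  0.44018299] [[-0.077, 0.997, 0.001], [0.997, 0.077, -0.001], [-0.001, 0.001, -1.0]] [ 0.4   0.57 -0.7   1.82  0.46  0.91 -0.42] 3.6833
```

View pics/w1.png

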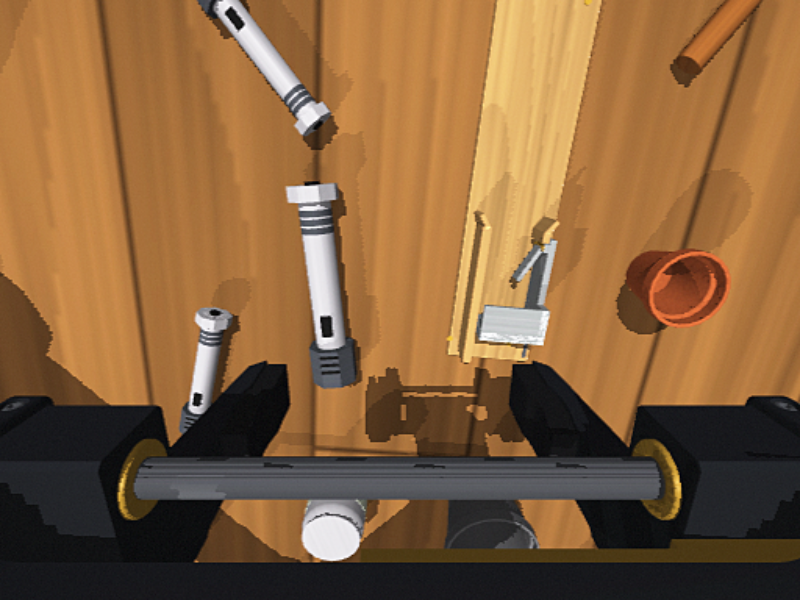

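The wrist view (800x600) shows the large torch with its tail cap at (312,190) and head end at (333,385). The cradle mouth lead-ins are at (482,215) and (546,225), the pawl at (520,270) and the hood at (515,325). Now I fit the barrel axis and the board edges.

```bash
cat > meas.py <<'E'
from h import *
def comp(img,seed,lo,hi,r=6):
    hsv=cv2.cvtColor(img,cv2.COLOR_BGR2HSV); m=cv2.inRange(hsv,lo,hi)
    n,l,st,c=cv2.connectedComponentsWithStats(m)
    w=l[seed[1]-r:seed[1]+r,seed[0]-r:seed[0]+r]; k=np.bincount(w[w>0]).argmax(); return (l==k).astype(np.uint8),st[k]
def axis(m):
    p=np.argwhere(m)[:,::-1].astype(float); c=p.mean(0); u=np.linalg.svd(p-c,full_matrices=False)[2][0]; t=(p-c)@u
    return c,u,t.min(),t.max()
E
python3 - <<'E'
from meas import *
d=np.load("w1.npz"); w=(d["i"],d["K"],d["W"])
V={"wrist":(w,(205,180)),"top":(cam("top"),(260,242)),"side":(cam("side"),(224,208))}
pl={}
for n,(c,s) in V.items():
    m,st=comp(c[0],s,(0,0,130),(180,70,255)); C,u,a,b=axis(m); print(n,st,C.round(1),u.round(3),a.round(1),b.round(1))
    o,v1=ray(c[1],c[2],C+u*30);_,v2=ray(c[1],c[2],C-u*30); nn=np.cross(v1,v2); nn/=np.linalg.norm(nn); pl[n]=(nn,nn@o)
    if n!="side":
        for t in(a,b): print("  end",plane(c[1],c[2],C+u*t,.022).round(4))
def isec(a,b):
    for y in(-.1,0.0):
        A=np.array([pl[a][0],pl[b][0],[0,1,0]]); print(a,b,np.linalg.solve(A,[pl[a][1],pl[b][1],y]).round(4))
isec("top","side");isec("wrist","side")
i=w[0];hsv=cv2.cvtColor(i,cv2.COLOR_BGR2HSV)
for y in(20,80,120,160,200): print(y,[tuple(map(int,hsv[y,x])) for x in range(275,400,6)])
E
```

```text
wrist [ 193  149   27   75 1228] [206.4 183.6] [0.132 0.991] -35.1 39.9
  end [ 0.4368 -0.0169  0.022 ]
  end [ 0.4548 -0.1377  0.022 ]Traceback (most recent call last):
  File "<stdin>", line 6, in <module>
  File "meas.py", line 5, in comp
    w=l[seed[1]-r:seed[1]+r,seed[0]-r:seed[0]+r]; k=np.bincount(w[w>0]).argmax(); return (l==k).astype(np.uint8),st[k]
                                                    ~~~~~~~~~~~~~~~~~~~~~~~~~~^^
ValueError: attempt to get argmax of an empty sequence
```

```bash
python3 - <<'E'
from meas import *
d=np.load("w1.npz"); w=(d["i"],d["K"],d["W"])
t=cam("top");s=cam("side")
V={"wrist":(w,(205,180)),"top":((cv2.imread("pics/top0.png"),t[1],t[2]),(262,241)),"side":((cv2.imread("pics/side0.png"),s[1],s[2]),(224,208))}
pl={}
for n,(c,s) in V.items():
    m,st=comp(c[0],s,(0,0,120),(180,80,255)); C,u,a,b=axis(m); print(n,st,C.round(1),u.round(3),a.round(1),b.round(1))
    o,v1=ray(c[1],c[2],C+u*30);_,v2=ray(c[1],c[2],C-u*30); nn=np.cross(v1,v2); nn/=np.linalg.norm(nn); pl[n]=(nn,nn@o)
    if n!="side":
        for t in(a,b): print("  end",plane(c[1],c[2],C+u*t,.022).round(4))
def isec(a,b):
    for y in(-.1,0.0):
        A=np.array([pl[a][0],pl[b][0],[0,1,0]]); print(a,b,np.linalg.solve(A,[pl[a][1],pl[b][1],y]).round(4))
isec("top","side");isec("wrist","side")
i=w[0];hsv=cv2.cvtColor(i,cv2.COLOR_BGR2HSV)
for y in(20,80,120,160,200): print(y,[tuple(map(int,hsv[y,x])) for x in range(278,390,8)])
E
```

```text
wrist [ 193  149   27   75 1274] [206.5 183.6] [0.132 0.991] -35.1 39.9
  end [ 0.4371 -0.0168  0.022 ]
  end [ 0.4551 -0.1376  0.022 ]
top [241 231  52  20 580] [265.4 240.3] [-0.987  0.158] -26.8 24.3
  end [ 0.4533 -0.1333  0.022 ]
  end [ 0.4369 -0.0161  0.022 ]
side [   8  164  375  112 3545] [213.4 243. ] [ 0.997 -0.072] -206.6 167.4
top side [ 0.4442 -0.1    -0.0554]
top side [ 0.4257  0.     -0.1336]
wrist side [ 0.4329 -0.1    -0.0558]
wrist side [ 0.4013  0.     -0.1345]
20 [(15, 166, 186), (15, 163, 202), (15, 160, 185), (15, 162, 191), (15, 161, 182), (20, 125, 241), (20, 126, 241), (18, 133, 230), (19, 135, 235), (19, 133, 228), (18, 134, 225), (19, 135, 235), (18, 137, 225), (15, 171, 163)]
80 [(15, 161, 200), (15, 163, 189), (15, 166, 195), (15, 161, 187), (18, 135, 231), (18, 134, 231), (19, 132, 232), (19, 133, 232), (19, 135, 231), (18, 133, 225), (18, 133, 228), (19, 132, 234), (15, 164, 183), (15, 161, 171)]
120 [(15, 164, 198), (15, 162, 194), (15, 161, 190), (20, 129, 246), (18, 138, 226), (17, 139, 203), (18, 137, 222), (19, 136, 227), (17, 136, 221), (18, 137, 219), (19, 129, 235), (15, 164, 169), (15, 159, 175), (15, 164, 184)]
160 [(15, 161, 190), (15, 166, 189), (14, 167, 157), (17, 145, 139), (20, 125, 240), (17, 139, 202), (19, 135, 233), (17, 137, 193), (110, 8, 97), (113, 5, 202), (14, 164, 169), (14, 165, 158), (15, 161, 187), (15, 165, 179)]
200 [(15, 161, 192), (14, 162, 187), (19, 133, 234), (20, 127, 243), (103, 8, 212), (90, 6, 202), (90, 6, 201), (90, 5, 201), (85, 7, 207), (104, 11, 253), (14, 162, 180), (16, 161, 190), (14, 161, 179), (16, 170, 180)]
```

```bash
python3 - <<'E'
from meas import *
d=np.load("w1.npz"); w=(d["i"],d["K"],d["W"])
t=cam("top");s=cam("side")
top=(cv2.imread("pics/top0.png"),t[1],t[2]);side=(cv2.imread("pics/side0.png"),s[1],s[2])
im=side[0].copy(); im[:185]=0; im[232:]=0; im[:,:205]=0; im[:,245:]=0
pl={}
for n,c,i,sd in(("wrist",w,w[0],(205,180)),("side",side,im,(225,208)),("top",top,top[0],(262,241))):
    m,st=comp(i,sd,(0,0,110),(180,90,255)); C,u,a,b=axis(m); print(n,st,C.round(1),u.round(3))
    o,v1=ray(c[1],c[2],C+u*10);_,v2=ray(c[1],c[2],C-u*10); nn=np.cross(v1,v2); nn/=np.linalg.norm(nn); pl[n]=(nn,nn@o)
for a in("top","wrist"):
    for y in(-.12,-.07,-.02):
        A=np.array([pl[a][0],pl["side"][0],[0,1,0]]); print(a,np.linalg.solve(A,[pl[a][1],pl["side"][1],y]).round(4))
# board edges
def edges(c,lines,horizontal):
    hsv=cv2.cvtColor(c[0],cv2.COLOR_BGR2HSV); m=cv2.inRange(hsv,(17,100,170),(23,150,255))
    return m
m=edges(w,0,0)
L=[];Rr=[]
for y in range(5,135,4):
    x=np.flatnonzero(m[y,270:400])+270
    L.append((x.min()-.5,y));Rr.append((x.max()+.5,y))
for nm,P in(("-y edge",L),("+y edge",Rr)):
    X=np.array([plane(w[1],w[2],p,.010) for p in P]); k=np.polyfit(X[:,1],X[:,0],1); r=X[:,0]-np.polyval(k,X[:,1])
    g=abs(r)<2*np.median(abs(r))+1e-4; k=np.polyfit(X[g,1],X[g,0],1); print("wrist",nm,k.round(4),r.std().round(4),g.sum(),X[:,1].min().round(3),X[:,1].max().round(3))
m,st=comp(top[0],(180,165),(16,90,150),(24,165,255)); print("top",st)
for rows in(0,):
    P0=[];P1=[];
    for x in range(147,225,4):
        y=np.flatnonzero(m[:,x]); P0.append((x,y.max()+.5));P1.append((x,y.min()-.5))
    for nm,P in(("-y",P0),("+y",P1)):
        X=np.array([plane(top[1],top[2],p,.01) for p in P]); print("top",nm,np.polyfit(X[:,1],X[:,0],1).round(4))
    xs=[np.flatnonzero(m[y]).min()-.5 for y in range(150,182,3)]; print("top end y",[plane(top[1],top[2],(x,165),.01)[1].round(4) for x in xs])
    xs=[np.flatnonzero(m[y]).max()+.5 for y in range(150,182,3)]; print("top far y",[plane(top[1],top[2],(x,165),.01)[1].round(4) for x in xs])
c=cv2.resize(side[0][155:240,255:325],None,fx=7,fy=7,interpolation=cv2.INTER_CUBIC);cv2.imwrite("pics/sc.png",c)
c=cv2.resize(w[0][125:240,275:365],None,fx=5,fy=5,interpolation=cv2.INTER_CUBIC);cv2.imwrite("pics/wc.png",np.hstack([c[:575],np.zeros((575,10,3),np.uint8)]))
E
```

```text
wrist [ 193  149   28   75 1298] [206.6 183.8] [0.131 0.991]
side [213 185  26  47 641] [224.3 208.1] [0.224 0.975]
top [241 230  52  21 605] [265.6 240.2] [-0.987  0.161]
top [ 0.4531 -0.12    0.0469]
top [ 0.4459 -0.07    0.0459]
top [ 0.4387 -0.02    0.0448]
wrist [ 0.4549 -0.12    0.0332]
wrist [ 0.4476 -0.07    0.0334]
wrist [ 0.4402 -0.02    0.0336]
wrist -y edge [0.0102 0.5814] 0.0004 32 0.017 0.183
wrist +y edge [0.0129 0.6687] 0.0005 32 0.023 0.189
top [ 143  146  151   39 4473]
top -y [0.0036 0.5808]
top +y [0.0088 0.668 ]
top end y [np.float64(0.2136), np.float64(0.2136), np.float64(0.2136), np.float64(0.2136), np.float64(0.2136), np.float64(0.2136), np.float64(0.2112), np.float64(0.2112), np.float64(0.2136), np.float64(0.2136), np.float64(0.2136)]
top far y [np.float64(-0.1397), np.float64(-0.1397), np.float64(-0.1397), np.float64(-0.1397), np.float64(-0.142), np.float64(-0.142), np.float64(-0.142), np.float64(-0.142), np.float64(-0.1349), np.float64(-0.1397), np.float64(-0.142)]
```

View pics/wc.png

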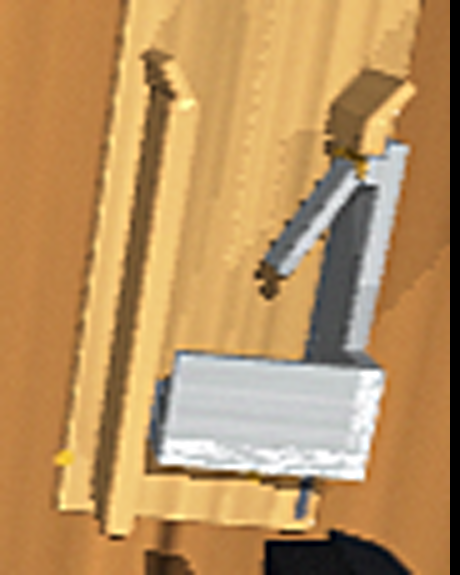

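View pics/sc.png

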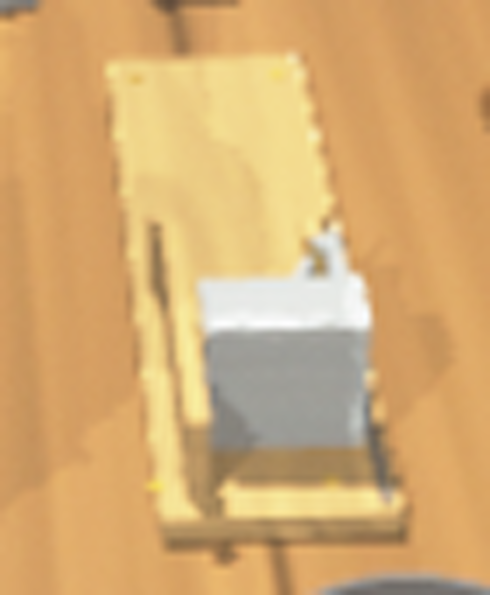

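The cradle centreline is x≈0.6228+0.010·y and the mouth is at y≈0.0035; both views agree, and the board width measures 87–88 mm against 88. The torch grip is at about (0.437,-0.019), with yaw 0.148. Height from the side view is ill-conditioned for this line, so I go lower over the grip for a second wrist view.

Request:
play_rows([
  [[0.005,-0.02,0.04,0,0,-0.03],[0.01,-0.06,0.1,0,0,-0.07],[0.02,-0.1,0.17,0,0,-0.1],[0.03,-0.13,0.24,0,0,-0.14],[0.039,-0.15,0.3,0,0,-0.14],[0.039,-0.162,0.34,0,0,-0.14],[0.039,-0.162,0.36,0,0,-0.14],[0.039,-0.162,0.36,0,0,-0.14],[0.039,-0.162,0.36,0,0,-0.14]],
])

```text
clock: 4.78
tool_pos: [0.4373, -0.0184, 0.2596]
eef_rot: [0.652, 0.759, -0.0, -0.0]
contact_force: [-1.0, 0.3, 0.5]
opening: 0.999
finger_force: 0.0
```

```bash
python3 - <<'E'
from h import *
s=get_state();print(s["tool_pos"].round(4),R.from_quat(s["eef_rot"]).as_matrix().round(3).tolist())
i,K,W=cam("wrist");np.savez("w2",i=i,K=K,W=W)
d=np.load("w1.npz")
for n,p in(("tailL",0),("grip",(.437,-.019,.022)),("tail",(.4308,.0225,.022))):
    if p: print(n,proj(K,W,p).round(1),proj(d["K"],d["W"],p).round(1))
a=cv2.resize(d["i"][105:255,165:245],None,fx=3.9,fy=3.9);b=cv2.resize(i,None,fx=.93,fy=.93)
H=585;c=np.zeros((H,800,3),np.uint8);c[:a.shape[0],:a.shape[1]]=a;c[:b.shape[0],320:320+b.shape[1]]=b[:,:480];cv2.imwrite("pics/w2.png",c)
E
```

```text
[ 0.4373 -0.0184  0.2596] [[-0.151, 0.989, -0.0], [0.989, 0.151, -0.0], [-0.0, -0.0, -1.0]]
grip [255.9 205.4] [201.8 150.3]
tail [256.1 158. ] [198.  121.4]
```

View pics/w2.png

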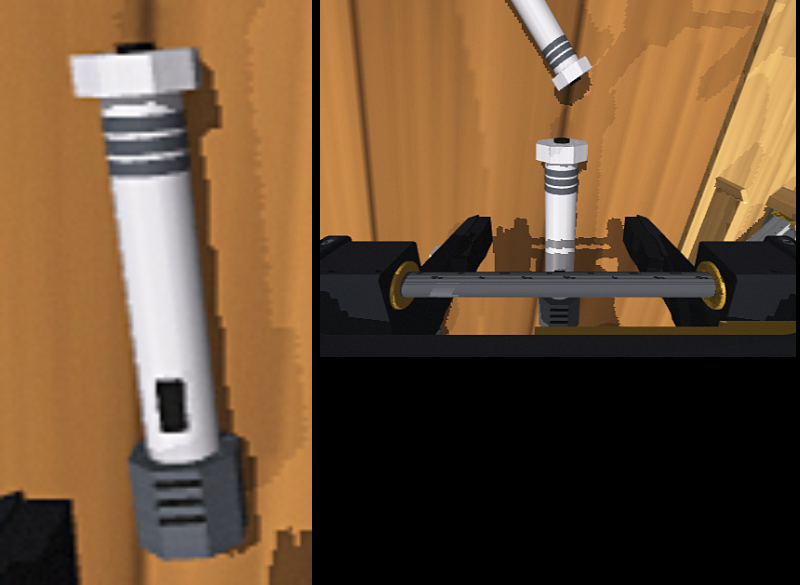

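```bash
python3 - <<'E'
from meas import *
d=np.load("w1.npz");e=np.load("w2.npz")
def cen(i,y,x0,x1):
    h=cv2.cvtColor(i,cv2.COLOR_BGR2HSV)[y,x0:x1]; x=np.flatnonzero((h[:,1]<90))+x0; return x.min(),x.max()
for y in(155,170,182,190,200,210,214,225,232): print(y,cen(e["i"],y,225,300))
for y in(118,124,135,140,150,160,200): print("w1",y,cen(d["i"],y,175,235))
# vertical profile along axis
for nm,i,x0,x1 in(("w2",e["i"],259,(142,225)),("w1",d["i"],202,(110,165))):
    print(nm,x1[0],i[x1[0]:x1[1],x0-1:x0+2].mean((1,2)).astype(int).tolist())
f=[((259,175),(199.6,129.9)),((259,208),(202.7,150.4))]
for p2,p1 in f: print(tri([ray(e["K"],e["W"],p2),ray(d["K"],d["W"],p1)]))
E
```

```text
155 (np.int64(232), np.int64(287))
170 (np.int64(232), np.int64(286))
182 (np.int64(242), np.int64(276))
190 (np.int64(242), np.int64(276))
200 (np.int64(242), np.int64(276))
210 (np.int64(242), np.int64(275))
214 (np.int64(242), np.int64(275))
225 (np.int64(242), np.int64(274))
232 (np.int64(242), np.int64(274))
w1 118 (np.int64(197), np.int64(215))
w1 124 (np.int64(183), np.int64(216))
w1 135 (np.int64(191), np.int64(211))
w1 140 (np.int64(192), np.int64(212))
w1 150 (np.int64(193), np.int64(213))
w1 160 (np.int64(194), np.int64(214))
w1 200 (np.int64(200), np.int64(219))
w2 142 [62, 62, 61, 61, 63, 70, 12, 14, 20, 27, 23, 11, 91, 176, 144, 164, 232, 225, 223, 228, 228, 234, 233, 237, 236, 236, 236, 236, 236, 235, 236, 236, 239, 250, 155, 119, 110, 250, 237, 235, 242, 219, 79, 96, 100, 101, 98, 95, 75, 255, 255, 113, 89, 99, 99, 100, 98, 83, 178, 254, 227, 81, 96, 99, 100, 100, 89, 126, 252, 237, 234, 233, 233, 234, 233, 234, 233, 234, 234, 234, 233, 234, 233]
w1 110 [63, 62, 63, 64, 65, 68, 5, 0, 142, 241, 235, 231, 238, 236, 237, 237, 237, 239, 251, 148, 103, 168, 240, 240, 188, 75, 89, 86, 73, 252, 175, 81, 92, 85, 121, 255, 102, 90, 93, 81, 178, 245, 235, 233, 233, 232, 233, 233, 233, 233, 234, 234, 234, 234, 234]
(array([0.43505682, 0.01127544, 0.03175703]), [np.float64(0.00033745403229710195), np.float64(0.0003374540322971074)])
(array([ 0.43960665, -0.01793707,  0.02962121]), [np.float64(0.0001750723878410426), np.float64(0.00017507238784107406)])
```

```bash
python3 - <<'E'
from meas import *
d=np.load("w1.npz");e=np.load("w2.npz")
f=[("capfront",(259,175.7),(200,128.7)),("rib1 start",(259,183.6),(201,134.6)),("ribend",(258.7,209.2),(203,150.3))]
for n,p2,p1 in f: print(n,tri([ray(e["K"],e["W"],p2),ray(d["K"],d["W"],p1)])[0].round(4), plane(e["K"],e["W"],p2,.037).round(4),plane(d["K"],d["W"],p1,.037).round(4))
E
```

```text
capfront [0.4356 0.0123 0.0346] [0.4347 0.0117 0.037 ] [0.4368 0.0138 0.037 ]
rib1 start [0.4366 0.0042 0.0304] [0.4357 0.0053 0.037 ] [0.4383 0.0057 0.037 ]
ribend [ 0.4398 -0.0181  0.0308] [ 0.4389 -0.0164  0.037 ] [ 0.4415 -0.0164  0.037 ]
```

Barrel top measures z≈0.031 (±6 mm), which fits a torch lying on the bench at 0.037. The grip is at about (0.439,-0.017). Descending and gripping.

Request:
play_rows([
  [[0.002,0.003,0.04,0,0,0],[0.002,0.003,0.08,0,0,0],[0.002,0.003,0.12,0,0,0],[0.002,0.003,0.15,0,0,0],[0.002,0.003,0.17,0,0,0],[0.002,0.003,0.175,0,0,0],[0.002,0.003,0.175,0,0,0],[0.002,0.003,0.175,0,0,0]],
])

```text
clock: 5.5
tool_pos: [0.4388, -0.0178, 0.1726]
eef_rot: [0.652, 0.758, 0.001, -0.0]
contact_force: [0.4, -0.6, 0.5]
opening: 1.0
finger_force: 0.0
```

Request:
play_rows([
  [[0,0,0,0,0,0],[0,0,0,0,0,0],[0,0,0,0,0,0],[0,0,0,0,0,0],[0,0,0,0,0,0],[0,0,0,0,0,0],[0,0,0,0,0,0],[0,0,0,0,0,0],[0,0,0,0,0,0],[0,0,0,0,0,0]],
], claw=1, squeeze=30)

```text
clock: 6.33
tool_pos: [0.4386, -0.0175, 0.1722]
eef_rot: [0.652, 0.758, 0.0, 0.0]
contact_force: [0.5, -0.0, -1.0]
opening: 0.332
finger_force: 30.0
```

Request:
play_rows([
  [[0,0,0,0,0,0],[0,0,0,0,0,0],[0,0,0,0,0,0],[0,0,-0.01,0,0,0],[0,0,-0.03,0,0,0],[0,0,-0.06,0,0,0],[0,0,-0.1,0,0,0],[0,0,-0.14,0,0,0],[0,0,-0.17,0,0,0],[0,0,-0.19,0,0,0],[0,0,-0.2,0,0,0],[0,0,-0.2,0,0,0]],
], claw=1, squeeze=60)

```text
clock: 7.33
tool_pos: [0.4381, -0.0179, 0.2727]
eef_rot: [0.652, 0.758, 0.0, 0.0]
contact_force: [-0.2, -0.4, -3.2]
opening: 0.321
finger_force: 60.0
```

```bash
python3 - <<'E'
from h import *
s=get_state();print(s["tool_pos"].round(4),R.from_quat(s["eef_rot"]).as_matrix().round(3).tolist(),s["contact_force"].round(1),s["moment"].round(2))
i,K,W=cam("side");print([proj(K,W,p).round(0) for p in((.463,-.174,.119),(.439,-.017,.119))])
a=cv2.resize(i[80:280,130:330],(600,600));cv2.imwrite("pics/l.png",a)
E
```

```text
[ 0.4381 -0.0179  0.2727] [[-0.15, 0.989, 0.001], [0.989, 0.15, 0.0], [0.0, 0.001, -1.0]] [-0.2 -0.4 -3.2] [ 0.14 -0.09 -0.04]
[array([228., 202.]), array([220., 170.])]
```

View pics/l.png

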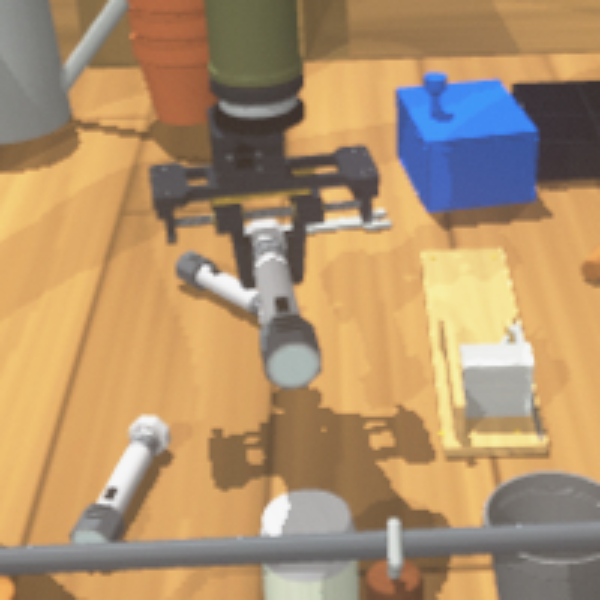

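The lens centre is at (293,365) in the crop, which is native (227.7,201.7). That matches the prediction (228,202), so the torch hangs level. Carrying it over to behind the mouth.

Request:
play_rows([
  [[0.015,0.02,0,0,0,0.01],[0.04,0.05,0,0,0,0.04],[0.07,0.09,0,0,0,0.07],[0.11,0.135,0,0,0,0.1],[0.15,0.185,0,0,0,0.14],[0.19,0.235,0,0,0,0.18],[0.23,0.285,0,0,0,0.22],[0.27,0.335,0,0,0,0.26],[0.305,0.375,0,0,0,0.29],[0.33,0.405,0,0,0,0.31],[0.345,0.425,0,0,0,0.321],[0.348,0.43,0,0,0,0.321],[0.348,0.43,0,0,0,0.321],[0.348,0.43,0,0,0,0.321]],
])

```text
clock: 8.55
tool_pos: [0.624, 0.1865, 0.2709]
eef_rot: [0.71, 0.704, -0.002, -0.0]
contact_force: [-0.0, -0.6, -2.4]
opening: 0.327
finger_force: 60.0
```

```bash
python3 - <<'E'
from h import *
s=get_state();T=R.from_quat(s["eef_rot"]).as_matrix();print(s["tool_pos"].round(4),T.round(3).tolist(),s["q"].round(2))
p=s["tool_pos"]-T[:,0]*.158; p[2]-=.150; print(p)
c=np.zeros((600,800,3),np.uint8)
i,K,W=cam("side");print("side",proj(K,W,p)); c[:600,:400]=cv2.resize(i[130:250,235:315],(400,600))
i,K,W=cam("top");print("top",proj(K,W,p)); c[:400,400:]=cv2.resize(i[125:205,225:305],(400,400)); cv2.imwrite("pics/m.png",c)
E
```

```text
[0.624  0.1865 0.2709] [[0.009, 1.0, -0.002], [1.0, -0.009, -0.002], [-0.002, -0.002, -1.0]] [-0.06  0.95 -0.59  1.57  0.66  0.83 -0.92]
[0.62253541 0.0285042  0.12125489]
side [287.64450672 158.42956114]
top [218.14874834 159.47452814]
```

View pics/m.png

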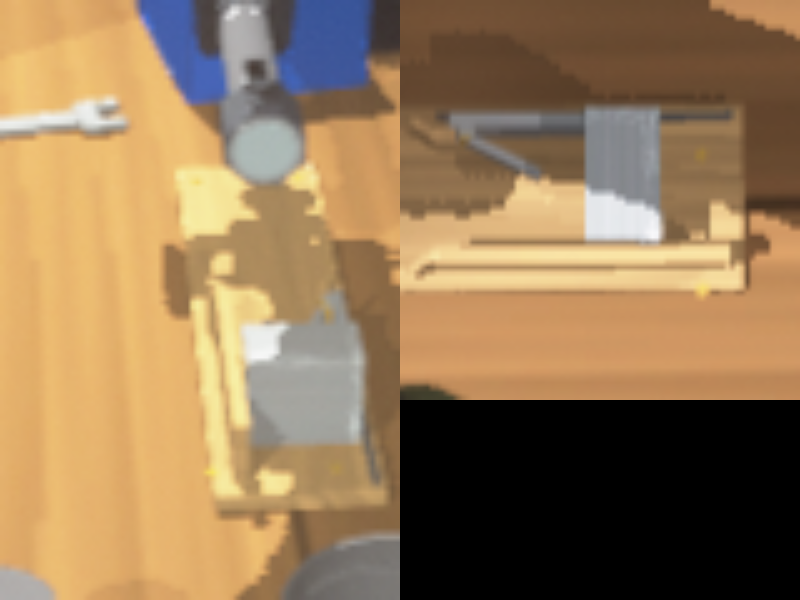

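The lens centre is seen at native (287.6,159.8) against a predicted (287.6,158.4), so it is in line behind the mouth. Lowering it.

Request:
play_rows([
  [[0,0.001,0.02,0,0,0],[0,0.001,0.05,0,0,0],[0,0.001,0.085,0,0,0],[0,0.001,0.115,0,0,0],[0,0.001,0.14,0,0,0],[0,0.001,0.155,0,0,0],[0,0.001,0.164,0,0,0],[0,0.001,0.168,0,0,0],[0,0.001,0.17,0,0,0],[0,0.001,0.17,0,0,0],[0,0.001,0.17,0,0,0]],
])

```text
clock: 9.57
tool_pos: [0.6255, 0.187, 0.1879]
eef_rot: [0.71, 0.704, 0.001, 0.0]
contact_force: [-0.1, -0.1, -2.4]
opening: 0.321
finger_force: 60.0
```

```bash
python3 - <<'E'
from h import *
s=get_state();T=R.from_quat(s["eef_rot"]).as_matrix();print(s["tool_pos"].round(4),T.round(4).tolist(),s["contact_force"],s["moment"])
i,K,W=cam("top")
for v in(173.4,178.6):print(plane(K,W,(250,v),.045))
E
```

```text
[0.6255 0.187  0.1879] [[0.0095, 1.0, 0.0013], [1.0, -0.0095, 0.0005], [0.0005, 0.0013, -1.0]] [-0.10160107 -0.07101199 -2.4277448 ] [ 0.14349802 -0.0697541  -0.01654331]
[ 0.59854489 -0.03878286  0.045     ]
[ 0.58663902 -0.03857754  0.045     ]
```

Request:
play_rows([
  [[0,0,0.002,0,0,0],[0,0,0.004,0,0,0],[0,0,0.006,0,0,0],[0,0,0.008,0,0,0],[0,0,0.008,0,0,0],[0,0,0.008,0,0,0]],
])

```text
clock: 10.12
tool_pos: [0.6252, 0.187, 0.1833]
eef_rot: [0.71, 0.704, 0.0, 0.0]
contact_force: [0.4, 1.3, -1.7]
opening: 0.322
finger_force: 60.0
```

Request:
play_rows([
  [[0,0,0.001,0,0,0],[0,0,0.002,0,0,0],[0,0,0.002,0,0,0],[0,0,0.002,0,0,0]],
])

```text
clock: 10.45
tool_pos: [0.6252, 0.187, 0.1823]
eef_rot: [0.71, 0.704, 0.0, -0.0]
contact_force: [-0.4, 0.5, -0.8]
opening: 0.325
finger_force: 60.0
```

Request:
play_rows([
  [[0,0,0.001,0,0,0],[0,0,0.002,0,0,0],[0,0,0.002,0,0,0],[0,0,0.002,0,0,0]],
])

```text
clock: 10.78
tool_pos: [0.6252, 0.187, 0.1813]
eef_rot: [0.71, 0.704, 0.0, 0.0]
contact_force: [-0.3, 1.9, -0.8]
opening: 0.324
finger_force: 60.0
```

Contact with the board is light (load fell from 2.4 to 0.8 N), at the expected height. I soften the grip and slide the head into the mouth, short of the pawl.

Request:
play_rows([
  [[0,0,0,0,0,0],[0,0,0,0,0,0],[0,0,0,0,0,0],[-0.006,0,0,0,0,0],[-0.014,0,0,0,0,0],[-0.022,0,0,0,0,0],[-0.03,0,0,0,0,0],[-0.036,0,0,0,0,0],[-0.042,0,0,0,0,0],[-0.048,0,0,0,0,0],[-0.054,0,0,0,0,0],[-0.06,0,0,0,0,0],[-0.06,0,0,0,0,0]],
], claw=1, squeeze=25)

```text
clock: 11.87
tool_pos: [0.6254, 0.1568, 0.1823]
eef_rot: [0.711, 0.703, 0.001, 0.0]
contact_force: [0.0, 4.3, 6.5]
opening: 0.333
finger_force: 25.0
```

Request:
play_rows([
  [[-0.006,0,0,0,0,0],[-0.012,0,0,0,0,0],[-0.018,0,0,0,0,0],[-0.024,0,0,0,0,0],[-0.028,0,0,0,0,0],[-0.028,0,0,0,0,0]],
])

```text
clock: 12.37
tool_pos: [0.6253, 0.1429, 0.1823]
eef_rot: [0.711, 0.704, 0.001, 0.0]
contact_force: [-0.1, 4.1, 6.3]
opening: 0.334
finger_force: 25.0
```

```bash
python3 - <<'E'
from h import *
s=get_state();T=R.from_quat(s["eef_rot"]).as_matrix();print(s["tool_pos"].round(4),T.round(4).tolist(),s["contact_force"],s["moment"])
c=np.zeros((600,800,3),np.uint8)
i,K,W=cam("side"); c[:600,:400]=cv2.resize(i[130:250,235:315],(400,600))
i,K,W=cam("top"); c[:400,400:]=cv2.resize(i[125:205,215:295],(400,400)); cv2.imwrite("pics/n.png",c)
p=s["tool_pos"]-T[:,0]*.158;p[2]=.032;print(p,proj(K,W,p+[0,0,.02]))
E
```

```text
[0.6253 0.1429 0.1823] [[0.01, 0.9999, 0.0021], [0.9999, -0.01, 0.0019], [0.0019, 0.0021, -1.0]] [-0.0786856   4.06147435  6.31481991] [ 0.80479313 -0.01783425 -0.04592376]
[ 0.62368496 -0.01505389  0.032     ] [239.36402542 162.26929452]
```

View pics/n.png

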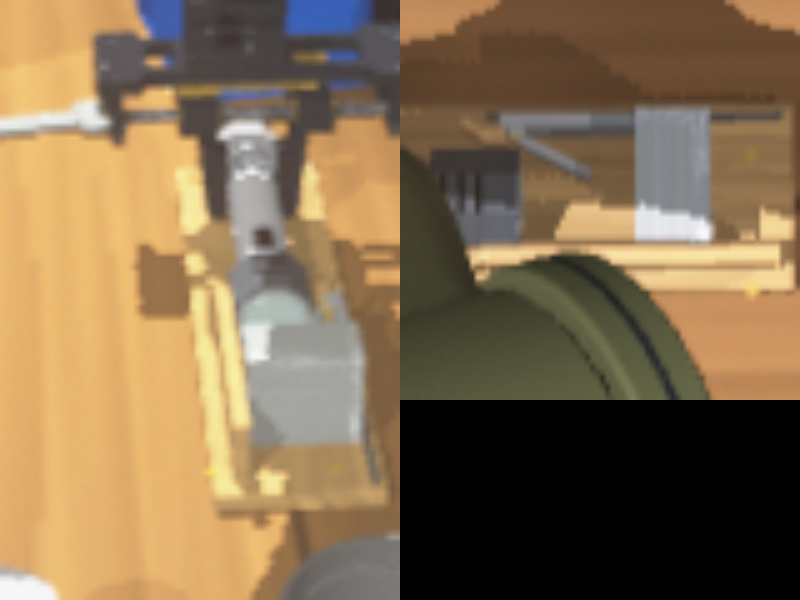

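The head is down in the mouth between wall and pawl, with the nose at top-view native ≈(239,164), about 18 mm in. I'm pressing the board a bit hard, so I ease up 1 mm and slide on along the pawl.

Request:
play_rows([
  [[0,0,-0.001,0,0,0],[0,0,-0.002,0,0,0],[-0.004,0,-0.002,0,0,0],[-0.008,0,-0.002,0,0,0],[-0.012,0,-0.002,0,0,0],[-0.016,0,-0.002,0,0,0],[-0.02,0,-0.002,0,0,0],[-0.024,0,-0.002,0,0,0],[-0.028,0,-0.002,0,0,0],[-0.03,0,-0.002,0,0,0],[-0.03,0,-0.002,0,0,0]],
])

```text
clock: 13.38
tool_pos: [0.6241, 0.1304, 0.1823]
eef_rot: [0.71, 0.704, 0.002, -0.002]
contact_force: [-0.6, 8.8, 2.2]
opening: 0.336
finger_force: 25.0
```

Request:
play_rows([
  [[-0.004,0,0,0,0,0],[-0.008,0,0,0,0,0],[-0.012,0,0,0,0,0],[-0.016,0,0,0,0,0],[-0.02,0,0,0,0,0],[-0.024,0,0,0,0,0],[-0.028,0,0,0,0,0],[-0.03,0,0,0,0,0],[-0.03,0,0,0,0,0]],
])

```text
clock: 14.13
tool_pos: [0.6239, 0.1153, 0.1823]
eef_rot: [0.71, 0.704, 0.002, -0.002]
contact_force: [-1.0, 9.3, 1.0]
opening: 0.333
finger_force: 25.0
```

Request:
play_rows([
  [[-0.004,0,0,0,0,0],[-0.008,0,0,0,0,0],[-0.012,0,0,0,0,0],[-0.016,0,0,0,0,0],[-0.02,0,0,0,0,0],[-0.024,0,0,0,0,0],[-0.028,0,0,0,0,0],[-0.032,0,0,0,0,0],[-0.036,0,0,0,0,0],[-0.04,0,0,0,0,0],[-0.044,0,0,0,0,0],[-0.048,0,0,0,0,0],[-0.052,0,0,0,0,0],[-0.056,0,0,0,0,0],[-0.06,0,0,0,0,0],[-0.06,0,0,0,0,0]],
])

```text
clock: 15.47
tool_pos: [0.6236, 0.0845, 0.1823]
eef_rot: [0.71, 0.704, 0.001, -0.002]
contact_force: [-1.0, 6.9, 3.5]
opening: 0.333
finger_force: 25.0
```

```bash
python3 - <<'E'
from h import *
s=get_state();T=R.from_quat(s["eef_rot"]).as_matrix();print(s["tool_pos"].round(4),T.round(4).tolist(),s["contact_force"],s["moment"])
c=np.zeros((600,800,3),np.uint8)
i,K,W=cam("side"); c[:600,:400]=cv2.resize(i[130:250,235:315],(400,600))
i,K,W=cam("top"); c[:400,400:]=cv2.resize(i[125:205,215:295],(400,400)); cv2.imwrite("pics/o.png",c)
p=s["tool_pos"]-T[:,0]*.118;p[2]=.052;print(p,proj(K,W,p))
E
```

```text
[0.6236 0.0845 0.1823] [[0.0084, 1.0, -0.0006], [1.0, -0.0084, 0.0038], [0.0038, -0.0006, -1.0]] [-1.01124931  6.86174664  3.54855748] [ 1.38608828  0.11101706 -0.07745443]
[ 0.62261786 -0.03348982  0.052     ] [247.49065758 162.60476898]
```

View pics/o.png

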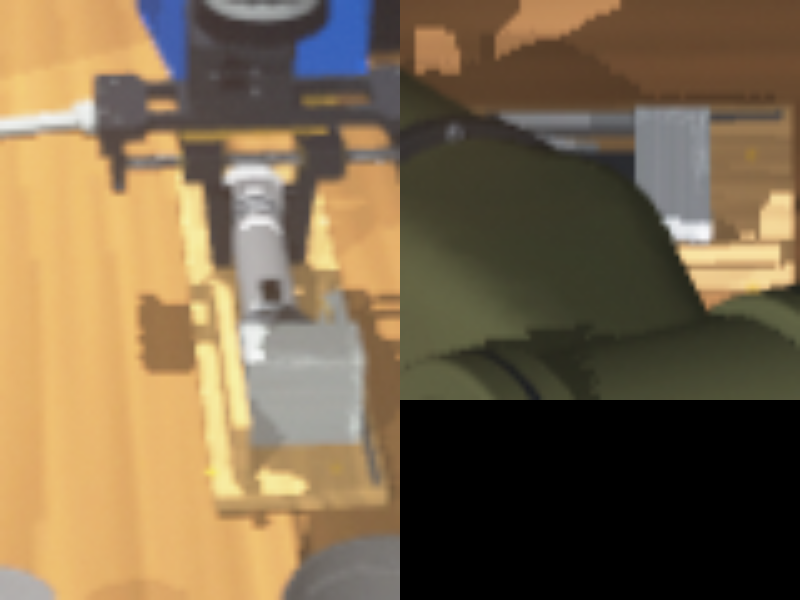

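The head is now passing under the hood front with the nose ≈77 mm in (side crop (275,315)), and the pawl is held aside. From here I feel for the click in small steps.

Request:
play_rows([
  [[-0.002,0,-0.001,0,0,0],[-0.004,0,-0.001,0,0,0],[-0.006,0,-0.001,0,0,0],[-0.008,0,-0.001,0,0,0],[-0.01,0,-0.001,0,0,0],[-0.01,0,-0.001,0,0,0]],
])

```text
clock: 16.07
tool_pos: [0.6234, 0.079, 0.1823]
eef_rot: [0.71, 0.704, 0.0, -0.001]
contact_force: [-0.7, 6.4, 1.4]
opening: 0.329
finger_force: 25.0
```

Request:
play_rows([
  [[-0.001,0,0,0,0,0],[-0.002,0,0,0,0,0],[-0.003,0,0,0,0,0],[-0.004,0,0,0,0,0],[-0.004,0,0,0,0,0]],
])

```text
clock: 16.48
tool_pos: [0.6233, 0.0772, 0.1823]
eef_rot: [0.71, 0.704, 0.0, -0.002]
contact_force: [-1.0, 6.4, 0.6]
opening: 0.332
finger_force: 25.0
```

Request:
play_rows([
  [[-0.001,0,0,0,0,0],[-0.002,0,0,0,0,0],[-0.003,0,0,0,0,0],[-0.004,0,0,0,0,0],[-0.004,0,0,0,0,0]],
])

```text
clock: 16.9
tool_pos: [0.6233, 0.0752, 0.1823]
eef_rot: [0.71, 0.704, 0.0, -0.002]
contact_force: [-0.5, 6.4, 1.4]
opening: 0.33
finger_force: 25.0
```

Request:
play_rows([
  [[-0.001,0,0,0,0,0],[-0.002,0,0,0,0,0],[-0.003,0,0,0,0,0],[-0.004,0,0,0,0,0],[-0.004,0,0,0,0,0]],
])

```text
clock: 17.32
tool_pos: [0.6233, 0.0732, 0.1823]
eef_rot: [0.71, 0.704, 0.0, -0.002]
contact_force: [-0.6, 7.5, 1.0]
opening: 0.327
finger_force: 25.0
```

Request:
play_rows([
  [[-0.001,0,0,0,0,0],[-0.002,0,0,0,0,0],[-0.003,0,0,0,0,0],[-0.004,0,0,0,0,0],[-0.004,0,0,0,0,0]],
])

```text
clock: 17.73
tool_pos: [0.6232, 0.0712, 0.1823]
eef_rot: [0.71, 0.704, 0.0, -0.002]
contact_force: [-0.2, 6.2, 1.4]
opening: 0.332
finger_force: 25.0
```

Request:
play_rows([
  [[-0.001,0,0,0,0,0],[-0.002,0,0,0,0,0],[-0.003,0,0,0,0,0],[-0.004,0,0,0,0,0],[-0.004,0,0,0,0,0]],
])

```text
clock: 18.15
tool_pos: [0.6232, 0.0692, 0.1823]
eef_rot: [0.71, 0.704, 0.0, -0.002]
contact_force: [-0.3, 6.4, 0.6]
opening: 0.331
finger_force: 25.0
```

Request:
play_rows([
  [[-0.001,0,0,0,0,0],[-0.002,0,0,0,0,0],[-0.003,0,0,0,0,0],[-0.004,0,0,0,0,0],[-0.004,0,0,0,0,0]],
])

```text
clock: 18.57
tool_pos: [0.6232, 0.0672, 0.1823]
eef_rot: [0.71, 0.704, 0.0, -0.002]
contact_force: [0.0, 6.4, 0.8]
opening: 0.331
finger_force: 25.0
```

Request:
play_rows([
  [[-0.001,0,0,0,0,0],[-0.002,0,0,0,0,0],[-0.003,0,0,0,0,0],[-0.004,0,0,0,0,0],[-0.004,0,0,0,0,0]],
])

```text
clock: 18.98
tool_pos: [0.6233, 0.0643, 0.1823]
eef_rot: [0.71, 0.704, -0.0, -0.001]
contact_force: [-0.6, 4.4, 2.0]
opening: 0.328
finger_force: 25.0
```

Request:
play_rows([
  [[-0.001,0,0,0,0,0],[-0.002,0,0,0,0,0],[-0.003,0,0,0,0,0],[-0.004,0,0,0,0,0],[-0.004,0,0,0,0,0]],
])

```text
clock: 19.4
tool_pos: [0.6232, 0.0637, 0.1823]
eef_rot: [0.71, 0.704, 0.001, -0.002]
contact_force: [-0.6, 7.1, 1.0]
opening: 0.334
finger_force: 25.0
```

Request:
play_rows([
  [[-0.001,0,0,0,0,0],[-0.002,0,0,0,0,0],[-0.003,0,0,0,0,0],[-0.004,0,0,0,0,0],[-0.004,0,0,0,0,0]],
])

```text
clock: 19.82
tool_pos: [0.6231, 0.0633, 0.1823]
eef_rot: [0.71, 0.705, 0.002, -0.003]
contact_force: [-0.9, 11.0, -0.1]
opening: 0.331
finger_force: 25.0
```

The click came at y≈0.065: the force dropped and the tool jumped 3 mm. The end stop followed at once (7→11 N). I unload and do a gentle pull-back test to confirm the latch.

Request:
play_rows([
  [[0.002,0,0,0,0,0],[0.004,0,0,0,0,0],[0.006,0,0,0,0,0],[0.006,0,0,0,0,0]],
])

```text
clock: 20.15
tool_pos: [0.6232, 0.0641, 0.1823]
eef_rot: [0.71, 0.704, 0.0, -0.001]
contact_force: [-0.8, 5.6, 2.1]
opening: 0.332
finger_force: 25.0
```

Request:
play_rows([
  [[0.002,0,0,0,0,0],[0.004,0,0,0,0,0],[0.006,0,0,0,0,0],[0.006,0,0,0,0,0]],
])

```text
clock: 20.48
tool_pos: [0.6233, 0.0648, 0.1823]
eef_rot: [0.711, 0.704, -0.002, 0.0]
contact_force: [-1.5, 2.7, 3.7]
opening: 0.336
finger_force: 25.0
```

Request:
play_rows([
  [[0.002,0,0,0,0,0],[0.004,0,0,0,0,0],[0.004,0,0,0,0,0]],
])

```text
clock: 20.73
tool_pos: [0.6235, 0.0654, 0.1823]
eef_rot: [0.711, 0.703, -0.003, 0.001]
contact_force: [-2.7, -4.2, 5.4]
opening: 0.335
finger_force: 25.0
```

Request:
play_rows([
  [[0.002,0,0,0,0,0],[0.004,0,0,0,0,0],[0.004,0,0,0,0,0]],
])

```text
clock: 20.98
tool_pos: [0.6237, 0.066, 0.1822]
eef_rot: [0.711, 0.703, -0.004, 0.002]
contact_force: [-4.0, -6.8, 5.6]
opening: 0.333
finger_force: 25.0
```

It is held: the pull grows to -6.8 N with only sub-millimetre motion. Relaxing, then opening and retreating straight up.

Request:
play_rows([
  [[-0.002,0,0,0,0,0],[-0.004,0,0,0,0,0],[-0.006,0,0,0,0,0],[-0.007,0,0,0,0,0],[-0.007,0,0,0,0,0]],
])

```text
clock: 21.4
tool_pos: [0.6236, 0.0651, 0.1823]
eef_rot: [0.711, 0.703, -0.002, 0.0]
contact_force: [-4.4, -3.1, 3.1]
opening: 0.333
finger_force: 25.0
```

Request:
play_rows([
  [[0,0,0,0,0,0],[0,0,0,0,0,0],[0,0,0,0,0,0],[0,0,0,0,0,0],[0,0,0,0,0,0],[0,0,0,0,0,0],[0,0,0,0,0,0],[0,0,0,0,0,0]],
], claw=0)

```text
clock: 22.07
tool_pos: [0.6241, 0.0664, 0.1827]
eef_rot: [0.71, 0.704, 0.0, 0.0]
contact_force: [-0.1, 0.2, 1.2]
opening: 0.909
finger_force: 0.0
```

Request:
play_rows([
  [[0,0,-0.01,0,0,0],[0,0,-0.03,0,0,0],[0,0,-0.06,0,0,0],[0,0,-0.1,0,0,0],[0,0,-0.15,0,0,0],[0,0,-0.2,0,0,0],[0,0,-0.25,0,0,0],[0,0,-0.29,0,0,0],[0,0,-0.3,0,0,0],[0,0,-0.3,0,0,0]],
])

```text
clock: 22.9
tool_pos: [0.6245, 0.0666, 0.3354]
eef_rot: [0.71, 0.704, 0.002, 0.001]
contact_force: [-0.8, -0.1, 0.3]
opening: 0.998
finger_force: 0.0
```

```bash
python3 - <<'E'
from meas import *
s=get_state();print(s["clock"],s["tool_pos"].round(4),s["contact_force"].round(2),s["opening"])
i,K,W=cam("wrist")
# tail cap front shoulder, barrel and dark pawl pixels: expected projections
ctr=lambda cx,cy,z:(.6228+.010*(.0035-cx)+cy,.0035-cx,z)
for n,p in(("tail end",ctr(-.102,0,.054)),("cap front",ctr(-.088,0,.054)),("hood",ctr(.09,0,.06)),("pawl hinge",ctr(.03,.03,.04))): print(n,proj(K,W,p).round(0))
m,st=comp(i,tuple(int(v) for v in proj(K,W,ctr(-.095,0,.05))),(0,0,130),(180,80,255)); print(st)
C,u,a,b=axis(m)
for t in(a,b): print(plane(K,W,C+u*t,.04).round(4))
E
```

```text
22.9 [0.6245 0.0666 0.3354] [-0.85 -0.08  0.34] 0.9978903920186175
tail end [254. 153.]
cap front [254. 167.]
hood [254. 314.]
pawl hinge [279. 261.]
[232 143  43  20 737]
[0.601  0.1029 0.04  ]
[0.6449 0.1027 0.04  ]
```

Request:
play_rows([
  [[0.03,-0.02,-0.02,0,0,0],[0.08,-0.05,-0.04,0,0,0],[0.14,-0.08,-0.06,0,0,0],[0.2,-0.11,-0.08,0,0,0],[0.26,-0.14,-0.1,0,0,0],[0.32,-0.17,-0.1,0,0,0],[0.38,-0.2,-0.1,0,0,0],[0.43,-0.23,-0.1,0,0,0],[0.46,-0.24,-0.1,0,0,0],[0.46,-0.24,-0.1,0,0,0],[0.46,-0.24,-0.1,0,0,0]],
])

```text
clock: 23.87
tool_pos: [0.5058, 0.2975, 0.3814]
eef_rot: [0.71, 0.704, -0.001, 0.0]
contact_force: [-0.5, -0.7, 0.4]
opening: 1.002
finger_force: 0.0
```

```bash
python3 - <<'E'
from h import *
i,K,W=cam("top");o=cv2.imread("pics/top0.png")
for c in(o,i):
    h=cv2.cvtColor(c,cv2.COLOR_BGR2HSV)[143:186,205:275].astype(int)
    for r in h[::1]: print("".join("." if p[1]>70 else ("#" if p[2]<70 else "+" if p[2]<130 else "W") for p in r))
    print()
f=lambda cx,cy,z:proj(K,W,(.6228+.010*(.0035-cx)+cy,.0035-cx,z))
print([f(a,b,.05).round(1).tolist() for a,b in((.054,.022),(.054,-.022),(.094,0))])
E
```

```text
......................................................................
......................................................................
......................................................................
.........................................................WWWWWWWWWWWWW
..............................WWWWWWWW++WWWWWW+++++WWW+++WWWWWWWWWWWWW
.............................+WWWWWWWWWWWWWWWWWWWWWWWWWWWWWWWWWWWWWWWW
.............................+WWWWWWWWWWWWWWWWWWWWWWWWWWWWWWWWWWWWWWWW
..............................WWWWW++++++++++++++++++++++WWWWWWWWWWWWW
...............................WWWW++++++++++++++++++++++WWWWWWWWWWWWW
..................................W+++...................WWWWWWWWWWWWW
..................................+WWW+..................WWWWWWWWWWWWW
..................................WWWWWW+................WWWWWWWWWWWWW
....................................WWWWWW+..............WWWWWWWWWWWWW
......................................WWWWWW+............WWWWWWWWWWWWW
........................................WWWWWW+..........WWWWWWWWWWWWW
...................................
[... 4356 characters left out ...]
...........
......................................................................
......................................................................
......................................................................
......................................................................
......................................................................
......................................................................
......................................................................
......................................................................
......................................................................

[[254.8, 153.1], [255.1, 172.4], [272.5, 162.6]]
```

The pawl slants in behind the head's shoulder (head edge at top-view column 255, so the nose is ≈94 mm in), the torch is centred, and the arm is clear. Handing in.

```bash
python3 -c "
from plant import *
print(finish_job())"
```

```text
the job is handed in; nothing more can be done
None
```

The largest torch is in the cradle, about 94 mm inside the mouth, with the pawl latched behind its head; I let go and handed the job in at about 24 s, result not shown, having viewed 11 pictures against the limit of 10.

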